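# Find the rattling valve-ball case and hold it out

## Robot

A 6-joint arm with a two-finger parallel gripper is mounted at the origin on the work surface. World frame = base frame: x ahead of the robot, y to its left, z up, the work surface at z = 0. Lengths are in m, angles in degrees, forces in N, time in s.
With the tool pointing down it reaches from about 0.3 to 0.75 m from the base axis. Payload 8.5 kg.
Tool frame: the origin (TCP) lies midway between the tips of the shut fingers; the grasp point (between the pads) lies 19 mm behind it (env.tcp_to_grasp is the z of the grasp point in the tool frame, in m); z points along the fingers, y is the line along which they close (so a half turn about z gives the same grasp; the last joint's range is limited). The gripper opens to 85 mm and grips with 20 to 120 N. Pads are 22 mm wide; open, the fingers measure 114 mm over their backs; the gripper's body (76 mm by 85 mm) begins 54 mm behind the grasp point. The pads swing forward as they close: fully open they stand 13 mm farther back than shut.
Start: joints at [62.779, 21.807, 74.336, -0, 83.858, -12.336], TCP at [0.141, 0.532, 0.231] pointing down, gripper open.
Joint ranges: [-178.18, 178.18], [-50.72, 133.34], [12.68, 142.11], [-81.47, 261.47], [9.98, 163.14], [-165.26, 165.26]. Speed limits (degrees/s): [136.94, 136.94, 180, 180, 180, 180].

## Interface

Orientations are given as a 3x3 rotation matrix whose columns are the frame's x, y, z axes.
In Python, from rig import env, imaging, job, models gives the robot as it stands. The module is installed in compiled form; this text tells all that it offers.
- The arm moves only by the tool jog_arm, never from a script. Its argument "plan" is text: rows parted by semicolons, each of 7 numbers parted by spaces: the turn, a rotation vector about the tool's x, y, z in degrees, then the shift along the tool's x, y, z in cm, then the closure in counts, from 0 (fully open) to 255 (shut). In form: rx ry rz x y z claw; .... A call has 1 to 10 rows; each row shifts and turns the commanded pose from where the row before left it, along the tool's axes as they then stand; what a row does not reach is not made up. A row lasts 1/12 s, in which the tool goes at most 41.7 mm and 7.16 degrees, less where a joint would pass 70% of its speed; a pose out of reach is approached as far as the arm can. A call with a gripper value outside its range is refused whole. The fingers move at their own pace and stop on an object; "grip_force" is the grip in N (left out, the last holds). Time passes only in rows, so rows that do not move let the fingers close. It gives the time, the measured TCP pose, the force, the opening and the grip force at its end, in the units of the state.
- env.observe(): the state, without advancing time (a new reading comes with each control period).
- imaging.get_image(name): name is "scene" or "top"; returns a dict with "pixels" (384x512x3 uint8, red, green, blue), "depth" (384x512 float32, m along the optical axis (not along the pixel's ray), 0 where there is no reading), "fov_y" (degrees; the focal length in pixels is half the picture's height over the tangent of half this angle, whatever the lens; pixels are square), "cx", "cy" (the principal point, pixels), "world_from_camera" (4x4, takes a point from camera to world coordinates). Camera axes: x right, y down, z forward; pixel columns grow to the right and rows downward; lengths in m; the calibration is good to about 2 mm. A picture is of the moment at which its call begins.
- job.close_job(): hands the job in; it is judged then, once.
Trained networks look in the newest picture that a camera, given by its name, has taken for a name from the list of things; names that differ only in an ending like _2 or _b are one class to them, and where a whole thing is asked for, a point or a joint stands for the part that bears it (a point fixed in the world has none). Each returns a list of dicts, best first, with "confidence" (0 to 1); they miss things now and then, are a little off and sometimes report something else, mostly with a low value. They report only what shows in the picture. A call takes as long as a camera call.
- models.outline_of(camera, query): "region" (384x512 bool, what is visible of it) and "bbox" ([centre column, centre row, width, height] in pixels, round what is visible of it).
- models.tip_of(camera, query): "at" ([column, row] in pixels: a listed point, or the origin of a listed thing).
The state is a dict: "time_s": time; "q": joint angles; "qvel": joint speeds; "joint_efforts": joint torques, N m; "position": TCP position; "tool_rot": TCP orientation; "ft_force": force on the tool from outside, world axes, zero at the start; "wrist_torque": the same for the moment, N m; "grip_width": finger opening in m; "gripper_force": force on a finger pad.
Only numpy, scipy, OpenCV 4.12 (cv2) and the standard library are available. Lean on these libraries where they do the work, as an engineer would, in place of code of your own. Each camera call takes 0.05 s, during which the arm holds its last target. There are 200 camera calls.

## Task

One of the three sealed cases hanging on the rack has a ball that came loose inside: lift them off their hooks, shake them one by one, and stand each quiet one upright on the bench clear of the blue pad (or hang it back up). When you have found the one that rattles, present it: finish while holding it up still and level, well clear of the bench, over the middle of the blue hand-over pad. Never hold a quiet case out over the pad, and leave the bowl, bottle and funnel alone.

Things in the scene. Friction and masses are not known exactly. Their poses are not given: they have to be found in the camera images.
- case_a: one of three sealed cases of the same look: blue box, white lid, 50 (x) x 130 (y) x 44 (z) mm, rigid black handle on top; 0.31 to 0.42 kg. Origin: centre of the underside; z up, y along its length. Handle: flat bar along y over the middle, 10 mm thick (x), 121 mm long, 89 to 105 mm above the underside, on 6 mm end posts at y = +-57.5 mm. Hangs by it at the start, underside 30 mm up.
- case_b: as case_a. Inside each: a 130 g part. In two cases it is packed tight in a full-size insert, in the third it is a loose 32 mm steel ball; look, name and hook do not tell which. The ball can roll 90 mm along the case's y (10 mm along x): tilted or jerked lengthwise it runs to the end and knocks there; level, it stays about there; that shifts the moment at the handle by up to 0.11 N m.
- case_c: as case_a and case_b, see there
- rack: fixed steel rack. Origin on the table below the middle hook's resting line; x towards its back rail (20 mm thick, centred at x = +95 mm, top 125 mm up), y to its left along the rail. Three double hooks at y = -160, 0, +160 mm, open to -x, 30 mm between neighbouring cases; end posts at y = +-250 mm. A hung case has its bar at x = 0 along the rack's y.
- hook_middle (a point): middle of a hung bar's lower face on the middle hook, 119 mm up. A hook is two level 8 mm prongs at y +-40 mm under the bar, from the rail to x = -22 mm, with upturned tips that end at x = -32 mm, 14 mm above the prong tops. To unhook: raise the case 18 to 33 mm, draw it 65 mm or more along the rack's -x, then lift freely.
- hook_right (a point): the same point of the hook at rack y = -160 mm
- hook_left (a point): the same point of the hook at rack y = +160 mm
- pad: fixed blue hand-over pad with a white cross, 160 (x) x 200 (y) x 4 mm, lying on the table; origin at the centre of its underside
- bowl: bystander: open stainless bowl, 140 mm across the rim, 60 mm high; origin: centre of its underside
- bottle: bystander: amber glass bottle, 60 mm diameter, 130 mm high; origin: centre of its underside
- funnel: bystander: steel funnel standing mouth down, 90 mm diameter, 95 mm high; origin: centre of its underside

How it is judged (in metres and radians):
On the way:
1. the rattling case, off its hook and gripped, is shaken (moved faster than 0.2 m/s, turned faster than 0.6 rad/s or tilted past 0.2 rad) (((distance between ball_center and case_a below 0.052 m and contact force between case_a and the fingers above 1 N and contact force between case_a and rack below 0.1 N and height (world z) of case_a above 0.04 m and (linear speed of case_a above 0.2 m/s or angular speed of case_a above 0.6 rad/s or angle between case_a's own z axis and vertical above 0.2 rad)) or (distance between ball_center and case_b below 0.052 m and contact force between case_b and the fingers above 1 N and contact force between case_b and rack below 0.1 N and height (world z) of case_b above 0.04 m and (linear speed of case_b above 0.2 m/s or angular speed of case_b above 0.6 rad/s or angle between case_b's own z axis and vertical above 0.2 rad)) or (distance between ball_center and case_c below 0.052 m and contact force between case_c and the fingers above 1 N and contact force between case_c and rack below 0.1 N and height (world z) of case_c above 0.04 m and (linear speed of case_c above 0.2 m/s or angular speed of case_c above 0.6 rad/s or angle between case_c's own z axis and vertical above 0.2 rad)))).
At the end, for the whole second after the job is handed in: Rattling case held by the gripper alone, level within 0.2 rad, slower than 30 mm/s, underside over 80 mm above the table, centre within 50 mm of the pad's (from above). Other cases let go, at rest, upright within 0.2 rad, standing on the table or hung on the rack (((distance between ball_center and case_a below 0.052 m and horizontal distance between case_a and pad below 0.05 m and height (world z) of case_a above 0.08 m and contact force between case_a and the fingers above 1 N and contact force between case_a and rack below 0.1 N) or (distance between ball_center and case_a above 0.052 m and contact force between case_a and the fingers below 0.1 N and height (world z) of case_a between -0.01 and 0.012 m) or (distance between ball_center and case_a above 0.052 m and contact force between case_a and the fingers below 0.1 N and height (world z) of case_a above 0.015 m and contact force between case_a and rack above 1 N)) and ((distance between ball_center and case_b below 0.052 m and horizontal distance between case_b and pad below 0.05 m and height (world z) of case_b above 0.08 m and contact force between case_b and the fingers above 1 N and contact force between case_b and rack below 0.1 N) or (distance between ball_center and case_b above 0.052 m and contact force between case_b and the fingers below 0.1 N and height (world z) of case_b between -0.01 and 0.012 m) or (distance between ball_center and case_b above 0.052 m and contact force between case_b and the fingers below 0.1 N and height (world z) of case_b above 0.015 m and contact force between case_b and rack above 1 N)) and ((distance between ball_center and case_c below 0.052 m and horizontal distance between case_c and pad below 0.05 m and height (world z) of case_c above 0.08 m and contact force between case_c and the fingers above 1 N and contact force between case_c and rack below 0.1 N) or (distance between ball_center and case_c above 0.052 m and contact force between case_c and the fingers below 0.1 N and height (world z) of case_c between -0.01 and 0.012 m) or (distance between ball_center and case_c above 0.052 m and contact force between case_c and the fingers below 0.1 N and height (world z) of case_c above 0.015 m and contact force between case_c and rack above 1 N)) and angle between each of case_a, case_b, case_c's own z axis and vertical below 0.2 rad and linear speed of each of case_a, case_b, case_c below 0.03 m/s); the arm keeps its last pose, push and grip.
It fails at once if a quiet case is brought over the pad (its centre within 60 mm of the pad's, seen from above) ((horizontal distance between case_a and pad below 0.06 m and distance between ball_center and case_a above 0.052 m) or (horizontal distance between case_b and pad below 0.06 m and distance between ball_center and case_b above 0.052 m) or (horizontal distance between case_c and pad below 0.06 m and distance between ball_center and case_c above 0.052 m)).
It fails at once if the stainless bowl is moved more than 30 mm or tipped (distance of bowl from where it was at the start of the episode above 0.03 m or angle between bowl's own z axis and vertical above 0.4 rad).
It fails at once if the amber bottle is moved more than 30 mm or tipped (distance of bottle from where it was at the start of the episode above 0.03 m or angle between bottle's own z axis and vertical above 0.4 rad).
It fails at once if the steel funnel is moved more than 30 mm or tipped (distance of funnel from where it was at the start of the episode above 0.03 m or angle between funnel's own z axis and vertical above 0.4 rad).
It also fails if it takes over 72 s, if anything falls off the work surface, if the arm or the gripper's body presses on something with over 40 N, if the wrist force passes 120 N, or if a joint passes its speed limit or range.

## Working session

There is one attempt and no reset: what is moved stays moved. The work goes in short steps, Python scripts to look and compute and a tool call to move; the robot and the scene stay as the last step left them, time stands still between calls to the robot, and variables do not carry over. Pictures are saved under pics/ and viewed, at most 10 in all, crops included, and the job is handed in when it is done.

Besides the shell and the picture viewer there is one more tool, called after "Call:" as name(argument=value, ...) on one line, values as JSON. jog_arm: Moves the arm, as the interface text tells. Its arguments: {"type":"object","properties":{"plan":{"type":"string"},"grip_force":{"type":"number"}},"required":["plan"]}

```bash
mkdir -p pics; cat > h.py <<'E'
import numpy as np, cv2
from rig import env, imaging, job, models
def cam(n):
    im=imaging.get_image(n); return im
def w(im,u,v,d):
    f=im['pixels'].shape[0]/2/np.tan(np.radians(im['fov_y'])/2)
    p=np.array([(u-im['cx'])/f*d,(v-im['cy'])/f*d,d,np.ones_like(d)],dtype=float)
    return (im['world_from_camera']@p)[:3]
def cloud(im):
    v,u=np.mgrid[0:384,0:512]; d=im['depth'].astype(float)
    return np.moveaxis(w(im,u.astype(float),v.astype(float),d),0,-1)
E
python3 - <<'E'
from h import *
np.set_printoptions(precision=4,suppress=True)
s=env.observe(); print(s['position'],s['tool_rot'],s['ft_force'],s['wrist_torque'],env.tcp_to_grasp)
ims=[]
for n in ('scene','top'):
    im=cam(n); ims.append(im['pixels']); P=cloud(im)
    print(n,im['world_from_camera'][:3,3])
    for q in ('hook_left','hook_middle','hook_right'):
        for r in models.tip_of(n,q)[:2]:
            u,v=r['at']; print(q,r['confidence'],r['at'],P[int(v),int(u)])
    for q in ('pad','bowl','bottle','funnel','case_a','rack'):
        for r in models.outline_of(n,q)[:3]:
            m=r['region']&(im['depth']>0); pp=P[m]
            print(q,round(r['confidence'],2),np.round(r['bbox']),np.median(pp,0),pp.min(0),pp.max(0))
    cv2.imwrite(f'pics/{n}0.png',im['pixels'][:,:,::-1])
E
```

```text
[0.1411 0.5313 0.2307] [[-0.9664  0.2569 -0.0006]
 [ 0.2569  0.9664 -0.0013]
 [ 0.0003 -0.0014 -1.    ]] [ 0.098  -0.2978 -0.2099] [-0.0218 -0.0131 -0.0397] -0.0187Traceback (most recent call last):
  File "<stdin>", line 6, in <module>
  File "h.py", line 11, in cloud
    return np.moveaxis(w(im,u.astype(float),v.astype(float),d),0,-1)
                       ~^^^^^^^^^^^^^^^^^^^^^^^^^^^^^^^^^^^^^^
  File "h.py", line 8, in w
    return (im['world_from_camera']@p)[:3]
            ~~~~~~~~~~~~~~~~~~~~~~~^~
ValueError: matmul: Input operand 1 has a mismatch in its core dimension 0, with gufunc signature (n?,k),(k,m?)->(n?,m?) (size 384 is different from 4)
```

```bash
sed -i "s/return (im\['world_from_camera'\]@p)\[:3\]/return np.tensordot(im['world_from_camera'],p,1)[:3]/" h.py
python3 - <<'E'
from h import *
np.set_printoptions(precision=4,suppress=True)
for n in ('scene','top'):
    im=cam(n); P=cloud(im)
    print(n,im['world_from_camera'][:3,3])
    for q in ('hook_left','hook_middle','hook_right'):
        for r in models.tip_of(n,q)[:2]:
            u,v=r['at']; print(q,r['confidence'],r['at'],P[int(v),int(u)])
    for q in ('pad','bowl','bottle','funnel','case_a','rack'):
        for r in models.outline_of(n,q)[:3]:
            m=r['region']&(im['depth']>0); pp=P[m]
            print(q,round(r['confidence'],2),np.round(r['bbox']),np.median(pp,0),pp.min(0),pp.max(0))
    cv2.imwrite(f'pics/{n}0.png',im['pixels'][:,:,::-1])
E
```

```text
scene [0.955  0.394  0.8618]
hook_left 0.83 [303.3, 254.3] [0.5437 0.2256 0.1323]
hook_left 0.47 [300.5, 275.2] [0.5633 0.2328 0.0718]
hook_middle 0.95 [245.3, 222.5] [0.5411 0.0656 0.1352]
hook_right 0.91 [194.5, 195.4] [ 0.539  -0.0946  0.1338]
pad 0.89 [143. 176.  76.  51.] [ 0.4866 -0.3724  0.0021] [ 0.3972 -0.4824 -0.0057] [ 0.566  -0.275   0.0079]
bowl 0.68 [381. 200.  51.  43.] [0.203  0.3035 0.0278] [ 0.1596  0.2391 -0.0028] [0.2978 0.3734 0.0614]
bottle 0.68 [416. 264.  32.  44.] [0.3904 0.4497 0.0787] [ 0.2524  0.4217 -0.0043] [0.4045 0.4855 0.1321]
funnel 0.82 [207. 134.  24.  32.] [ 0.2701 -0.2976  0.0237] [ 0.1767 -0.3777 -0.0035] [ 0.3033 -0.2636  0.0957]
case_a 0.95 [201. 210.  48.  52.] [ 0.5452 -0.0842  0.0721] [ 0.455  -0.2206 -0.0037] [ 0.5699 -0.0279  0.1372]
case_a 0.84 [249. 237.  53.  50.] [0.5443 0.0708 0.0722] [ 0.4572 -0.0513 -0.0041] [0.5964 0.1321 0.1373]
case_a 0.83 [304. 265.  59.  59.] [0.5434 0.229  0.0726] [ 0.4636  0.1206 -0.0054] [0.6016 0.2911 0.1364]
rack 0.76 [239. 267. 200. 165.] [0.636  0.1111 0.1181] [ 0.509  -0.2124 -0.005 ] [0.6813 0.3308 0.
[... 622 characters left out ...]
.0263] [ 0.215  -0.3556  0.0003] [ 0.2986 -0.269   0.099 ]
funnel 0.4 [160. 254.  52.  50.] [0.2283 0.3116 0.0248] [ 0.152   0.2326 -0.0029] [0.2996 0.3875 0.0662]
case_a 0.95 [298. 154.  47.  22.] [ 0.5355 -0.0968  0.0747] [ 0.5107 -0.1756  0.0092] [ 0.5812 -0.0325  0.139 ]
case_a 0.84 [243. 157.  37.  20.] [0.5349 0.064  0.0749] [ 0.5093 -0.0024  0.0341] [0.5651 0.126  0.1386]
case_a 0.66 [188. 155.  45.  20.] [0.534  0.2214 0.0741] [ 0.5081  0.1559 -0.004 ] [0.5657 0.2966 0.1394]
rack 0.7 [383. 178.  64.  50.] [ 0.4814 -0.3809  0.0044] [ 0.3998 -0.4874 -0.0046] [ 0.5678 -0.2792  0.0119]
rack 0.61 [245. 134. 175.  46.] [0.6269 0.0796 0.1209] [ 0.5081 -0.2208 -0.0047] [0.663  0.3308 0.136 ]
```

View pics/top0.png

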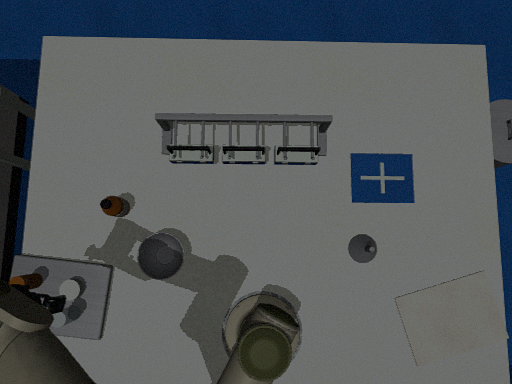

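View pics/scene0.png

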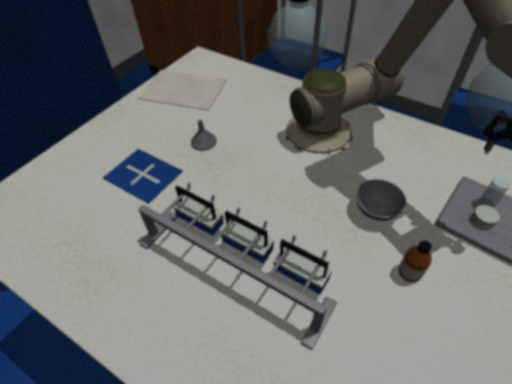

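The rack lies almost along world y, bars near x≈0.54 (top view at rows ~148, columns 190/243/298), with the pad at about (382,179) and all bystanders clear of the space in front. Next I fit the bars.

```bash
python3 - <<'E'
from h import *
np.set_printoptions(precision=4,suppress=True)
for n in ('scene','top'):
    im=cam(n); P=cloud(im).reshape(-1,3); g=im['pixels'].reshape(-1,3).max(1)
    ok=(im['depth'].ravel()>0)
    for y0 in (-.095,.065,.225):
        m=ok&(g<60)&(P[:,2]>.122)&(P[:,2]<.15)&(abs(P[:,0]-.54)<.03)&(abs(P[:,1]-y0)<.075)
        p=P[m]; k=np.polyfit(p[:,1]-y0,p[:,0],1); print(n,m.sum(),np.median(p,0),p.min(0)[1],p.max(0)[1],(p.min(0)[1]+p.max(0)[1])/2,'yawdeg',np.degrees(np.arctan(-k[0])),'x',k[1])
    m=ok&(P[:,2]>.118)&(P[:,2]<.133)&(P[:,0]>.61)&(P[:,0]<.66)&(abs(P[:,1]-.06)<.3)
    p=P[m];k=np.polyfit(p[:,1]-.065,p[:,0],1);print('rail',m.sum(),k,'yaw',np.degrees(np.arctan(-k[0])),p.min(0),p.max(0),np.median(p[:,2]))
s=env.observe();print(s['q'],s['time_s'])
E
```

```text
scene 180 [ 0.5435 -0.0907  0.132 ] -0.1540913261090499 -0.03368228138413665 -0.09388680374659328 yawdeg 0.41935659774628725 x 0.5427283345477651
scene 222 [0.5426 0.0692 0.1321] 0.006638870951087006 0.12562034850007975 0.06612960972558338 yawdeg 0.31805651628632525 x 0.5417430654494078
scene 272 [0.5415 0.2277 0.1324] 0.1661852954750799 0.2847819892654736 0.22548364237027674 yawdeg 0.03799708690631033 x 0.5406259065639596
rail 1857 [-0.0061  0.6354] yaw 0.3518417119443899 [ 0.6102 -0.1921  0.118 ] [0.6463 0.3255 0.1273] 0.12319910286129765
top 184 [ 0.5391 -0.1004  0.1343] -0.1583550688675391 -0.03693421225989412 -0.09764464056371662 yawdeg 0.1366877410734909 x 0.5393654456028991
top 183 [0.5383 0.0661 0.1341] 0.002658571929599486 0.12109430742478755 0.061876439677193515 yawdeg -0.045415801488607285 x 0.5383300063152702
top 176 [0.5372 0.2211 0.1339] 0.16175091790587956 0.28212444379552354 0.22193768085070154 yawdeg 0.9456989578811457 x 0.5371143130888997
rail 1286 [-0.0046  0.6335] yaw 0.26092949461567944 [ 0.6104 -0.1967  0.118 ] [0.6464 0.3223 0.1315] 0.12471263752488626
[ 62.7784  21.8056  74.3347   0.0006  83.8583 -12.3363] 1.15
```

Call:
jog_arm(plan="0 0 0 -3.8 -1.6 0 0;0 0 0 -3.8 -1.6 0 0;0 0 0 -3.8 -1.6 0 0;0 0 0 -3.8 -1.6 0 0;0 0 0 -3.8 -1.6 0 0;0 0 0 -3.8 -1.6 0 0;0 0 0 -3.8 -1.6 0 0;0 0 0 -3.8 -1.6 0 0;0 0 0 -3.8 -1.6 0 0;0 0 0 -3.8 -1.6 0 0", grip_force=100)

```text
time_s: 1.98
position: [0.4688, 0.2777, 0.2315]
tool_rot: [[-0.966, 0.257, 0.0], [0.257, 0.966, 0.0], [-0.0, 0.0, -1.0]]
ft_force: [0.6, 0.8, 0.4]
grip_width: 0.0856
gripper_force: 0.0
```

Call:
jog_arm(plan="0 0 0 -3.8 -1.6 0 0;0 0 0 -3.8 -1.6 0 0;0 0 7 0 0 0 0;0 0 7 0 0 0 0;0 0 7 0 0 0 0;0 0 7 0 0 0 0;0 0 7 0 0 0 0;0 0 7 0 0 0 0;0 0 7 0 0 0 0;0 0 7 0 0 0 0")

```text
time_s: 2.82
position: [0.5327, 0.2288, 0.2313]
tool_rot: [[-0.322, 0.947, -0.0], [0.947, 0.322, -0.0], [-0.0, -0.0, -1.0]]
ft_force: [0.6, 1.0, 0.4]
grip_width: 0.0855
gripper_force: 0.0
```

Call:
jog_arm(plan="0 0 7 0 0 0 0;0 0 7 0 0 0 0;0 0 4.7 0 0 0 0;0 0 0 0 0 0 0")

```text
time_s: 3.15
position: [0.5326, 0.2288, 0.2313]
tool_rot: [[-0.004, 1.0, -0.0], [1.0, 0.004, -0.0], [-0.0, -0.0, -1.0]]
ft_force: [-0.4, -0.4, -0.7]
grip_width: 0.0856
gripper_force: 0.0
```

Call:
jog_arm(plan="0 0 0 -0.5 0.65 0 0;0 0 0 0 0 3 0;0 0 0 0 0 3 0;0 0 0 0 0 3 0;0 0 0 0 0 2 0;0 0 0 0 0 1.3 0;0 0 0 0 0 0 0;0 0 0 0 0 0 255;0 0 0 0 0 0 255;0 0 0 0 0 0 255")

```text
time_s: 3.98
position: [0.5399, 0.2239, 0.1096]
tool_rot: [[-0.008, 1.0, 0.002], [1.0, 0.008, 0.0], [0.0, 0.002, -1.0]]
ft_force: [-0.1, 0.1, -0.6]
grip_width: 0.0513
gripper_force: 0.0
```

Call:
jog_arm(plan="0 0 0 0 0 0 255;0 0 0 0 0 0 255;0 0 0 0 0 0 255;0 0 0 0 0 0 255;0 0 0 0 0 0 255")

```text
time_s: 4.4
position: [0.5392, 0.2239, 0.1089]
tool_rot: [[-0.007, 1.0, 0.001], [1.0, 0.007, 0.0], [0.0, 0.001, -1.0]]
ft_force: [-1.9, -0.5, 6.4]
grip_width: 0.0082
gripper_force: 97.9
```

Call:
jog_arm(plan="0 0 0 0 0 -1 255;0 0 0 0 0 -1.5 255;0 0 0 0 0 0 255;0 0 0 0 -2 0 255;0 0 0 0 -3 0 255;0 0 0 0 -3 0 255;0 0 0 0 -3 0 255;0 0 0 0 0 -3 255;0 0 0 0 0 -3 255;0 0 0 0 0 -1.5 255")

```text
time_s: 5.23
position: [0.4293, 0.2233, 0.2109]
tool_rot: [[-0.008, 1.0, 0.003], [1.0, 0.008, 0.001], [0.001, 0.003, -1.0]]
ft_force: [1.2, -0.2, -3.0]
grip_width: 0.0079
gripper_force: 98.2
```

Call:
jog_arm(plan="0 7 0 0 0 0 255;0 7 0 0 0 0 255;0 4 0 0 0 0 255;0 0 0 0 0 0 255;0 0 0 0 0 0 255;0 0 0 0 0 0 255;0 -6 0 0 0 0 255;0 -6 0 0 0 0 255;0 -6 0 0 0 0 255;0 0 0 0 0 0 255")

```text
time_s: 6.07
position: [0.4291, 0.2255, 0.2087]
tool_rot: [[-0.012, 1.0, 0.002], [1.0, 0.012, -0.005], [-0.005, 0.002, -1.0]]
ft_force: [-0.3, 0.6, -3.6]
grip_width: 0.0082
gripper_force: 98.3
```

Call:
jog_arm(plan="0 0 0 0 0 0 255;0 0 0 0 0 0 255;0 0 0 0 0 0 255")

```text
time_s: 6.32
position: [0.4291, 0.2228, 0.2082]
tool_rot: [[-0.007, 1.0, -0.0], [1.0, 0.007, 0.001], [0.001, -0.0, -1.0]]
ft_force: [0.8, -0.1, -3.5]
grip_width: 0.008
gripper_force: 98.3
```

```bash
cat > t.py <<'E'
from h import *
np.set_printoptions(precision=4,suppress=True)
a=[]
for i in range(3):
    imaging.get_image('top'); s=env.observe(); a.append(s['wrist_torque'])
print(np.array(a),s['ft_force'],s['position'],s['grip_width'],s['time_s']); print(s['tool_rot'])
E
python3 t.py
```

```text
[[-0.0283 -0.0546 -0.0312]
 [ 0.0353 -0.0301  0.0501]
 [-0.0346 -0.0095  0.0125]] [-0.8245  0.1214 -2.9471] [0.4293 0.2226 0.2083] 0.007796984938948509 6.4667
[[-0.0061  1.     -0.0001]
 [ 1.      0.0061  0.0007]
 [ 0.0007 -0.0001 -1.    ]]
```

Call:
jog_arm(plan="0 -7 0 0 0 0 255;0 -7 0 0 0 0 255;0 -4 0 0 0 0 255;0 0 0 0 0 0 255;0 0 0 0 0 0 255;0 0 0 0 0 0 255;0 6 0 0 0 0 255;0 6 0 0 0 0 255;0 6 0 0 0 0 255;0 0 0 0 0 0 255")

```text
time_s: 7.3
position: [0.4296, 0.2209, 0.2092]
tool_rot: [[-0.003, 1.0, 0.002], [1.0, 0.003, 0.005], [0.005, 0.002, -1.0]]
ft_force: [0.6, -0.1, -3.2]
grip_width: 0.0083
gripper_force: 98.3
```

Call:
jog_arm(plan="0 0 0 0 0 0 255;0 0 0 0 0 0 255;0 0 0 0 0 0 255")

```text
time_s: 7.55
position: [0.4291, 0.2233, 0.2083]
tool_rot: [[-0.008, 1.0, -0.0], [1.0, 0.008, -0.001], [-0.001, -0.0, -1.0]]
ft_force: [-0.2, 1.0, -2.2]
grip_width: 0.0083
gripper_force: 98.3
```

```bash
sed -i 's/range(3)/range(8)/; s/print(np.array(a)/print(np.mean(a,0),np.std(a,0)/' t.py; python3 t.py
```

```text
[ 0.0189  0.0127 -0.0024] [0.0304 0.0283 0.0377] [ 0.9999 -0.9218 -2.8989] [0.4291 0.2232 0.2083] 0.008068860695083405 7.95
[[-0.0076  1.     -0.0002]
 [ 1.      0.0076 -0.0002]
 [-0.0002 -0.0002 -1.    ]]
```

Call:
jog_arm(plan="0 0 0 0 0 3 255;0 0 0 0 0 3 255;0 0 0 0 0 3 255;0 0 0 0 0 2 255;0 0 0 0 0 1 255;0 0 0 0 0 0.5 255;0 0 0 0 0 0.2 255;0 0 0 0 0 0 255;0 0 0 0 0 0 255")

```text
time_s: 8.7
position: [0.4297, 0.2232, 0.0821]
tool_rot: [[-0.007, 1.0, 0.002], [1.0, 0.007, 0.0], [0.0, 0.002, -1.0]]
ft_force: [-0.7, 0.4, -3.5]
grip_width: 0.0078
gripper_force: 98.9
```

Call:
jog_arm(plan="0 0 0 0 0 0.15 255;0 0 0 0 0 0.1 255;0 0 0 0 0 0 255;0 0 0 0 0 0 255")

```text
time_s: 9.03
position: [0.4294, 0.2231, 0.0792]
tool_rot: [[-0.007, 1.0, 0.001], [1.0, 0.007, 0.0], [0.0, 0.001, -1.0]]
ft_force: [-0.5, 0.6, -0.4]
grip_width: 0.0082
gripper_force: 99.2
```

Call:
jog_arm(plan="0 0 0 0 0 0 0;0 0 0 0 0 0 0;0 0 0 0 0 0 0;0 0 0 0 0 0 0;0 0 0 0 0 0 0;0 0 0 0 0 -1 0;0 0 0 0 0 -3 0;0 0 0 0 0 -3 0;0 0 0 0 0 -3 0;0 0 0 0 0 -1 0")

```text
time_s: 9.87
position: [0.4304, 0.2234, 0.1928]
tool_rot: [[-0.007, 1.0, 0.006], [1.0, 0.007, 0.001], [0.001, 0.006, -1.0]]
ft_force: [0.4, 0.8, -0.0]
grip_width: 0.0857
gripper_force: 0.0
```

Call:
jog_arm(plan="0 0 0 -3.2 2.2 0 0;0 0 0 -3.2 2.2 0 0;0 0 0 -3.2 2.2 0 0;0 0 0 -3.2 2.2 0 0;0 0 0 -3.2 2.2 0 0;0 0 0 0 0 0 0;0 0 0 0 0 0 0")

```text
time_s: 10.45
position: [0.5409, 0.0624, 0.1883]
tool_rot: [[-0.004, 1.0, -0.001], [1.0, 0.004, 0.0], [0.0, -0.001, -1.0]]
ft_force: [-0.3, -0.2, 0.7]
grip_width: 0.0858
gripper_force: 0.0
```

Down to z 0.108 and close; then unhook and shake.

Call:
jog_arm(plan="0 0 0 0.15 -0.1 3 0;0 0 0 0 0 3 0;0 0 0 0 0 1.5 0;0 0 0 0 0 0.4 0;0 0 0 0 0 0 255;0 0 0 0 0 0 255;0 0 0 0 0 0 255;0 0 0 0 0 0 255;0 0 0 0 0 0 255;0 0 0 0 0 0 255")

```text
time_s: 11.28
position: [0.5395, 0.0654, 0.1104]
tool_rot: [[-0.007, 1.0, 0.001], [1.0, 0.007, -0.0], [-0.0, 0.001, -1.0]]
ft_force: [0.1, 0.4, 0.4]
grip_width: 0.0123
gripper_force: 0.0
```

Call:
jog_arm(plan="0 0 0 0 0 0 255;0 0 0 0 0 0 255;0 0 0 0 0 0 255")

```text
time_s: 11.53
position: [0.5395, 0.0654, 0.1105]
tool_rot: [[-0.007, 1.0, 0.001], [1.0, 0.007, -0.0], [-0.0, 0.001, -1.0]]
ft_force: [-2.3, -0.1, 6.6]
grip_width: 0.0078
gripper_force: 97.9
```

Call:
jog_arm(plan="0 0 0 0 0 -1 255;0 0 0 0 0 -1.5 255;0 0 0 0 0 0 255;0 0 0 0 -2 0 255;0 0 0 0 -3 0 255;0 0 0 0 -3 0 255;0 0 0 0 -3 0 255;0 0 0 0 0 -3 255;0 0 0 0 0 -3 255;0 0 0 0 0 -1.5 255")

```text
time_s: 12.37
position: [0.4294, 0.0645, 0.2123]
tool_rot: [[-0.007, 1.0, 0.003], [1.0, 0.007, -0.0], [-0.0, 0.003, -1.0]]
ft_force: [1.6, -0.3, -3.6]
grip_width: 0.0081
gripper_force: 98.7
```

Call:
jog_arm(plan="0 7 0 0 0 0 255;0 7 0 0 0 0 255;0 4 0 0 0 0 255;0 0 0 0 0 0 255;0 0 0 0 0 0 255;0 0 0 0 0 0 255;0 -6 0 0 0 0 255;0 -6 0 0 0 0 255;0 -6 0 0 0 0 255;0 0 0 0 0 0 255")

```text
time_s: 13.2
position: [0.429, 0.067, 0.2104]
tool_rot: [[-0.012, 1.0, 0.002], [1.0, 0.012, -0.005], [-0.005, 0.002, -1.0]]
ft_force: [-1.1, 0.4, -3.8]
grip_width: 0.0081
gripper_force: 98.8
```

Call:
jog_arm(plan="0 0 0 0 0 0 255;0 0 0 0 0 0 255;0 0 0 0 0 0 255")

```text
time_s: 13.45
position: [0.4293, 0.0644, 0.2097]
tool_rot: [[-0.007, 1.0, -0.0], [1.0, 0.007, 0.002], [0.002, -0.0, -1.0]]
ft_force: [0.1, -0.6, -4.5]
grip_width: 0.0081
gripper_force: 98.8
```

```bash
python3 t.py
```

```text
[0.041  0.0017 0.0044] [0.031  0.0388 0.0315] [ 0.0919  0.1149 -4.3293] [0.4294 0.0644 0.2098] 0.007789416073651208 13.85
[[-0.0068  1.     -0.    ]
 [ 1.      0.0068  0.0002]
 [ 0.0002 -0.     -1.    ]]
```

Call:
jog_arm(plan="0 -7 0 0 0 0 255;0 -7 0 0 0 0 255;0 -4 0 0 0 0 255;0 0 0 0 0 0 255;0 0 0 0 0 0 255;0 0 0 0 0 0 255;0 6 0 0 0 0 255;0 6 0 0 0 0 255;0 6 0 0 0 0 255;0 0 0 0 0 0 255")

```text
time_s: 14.68
position: [0.43, 0.0623, 0.2105]
tool_rot: [[-0.003, 1.0, 0.002], [1.0, 0.003, 0.005], [0.005, 0.002, -1.0]]
ft_force: [0.1, -1.0, -3.3]
grip_width: 0.0079
gripper_force: 99.2
```

Call:
jog_arm(plan="0 0 0 0 0 0 255;0 0 0 0 0 0 255;0 0 0 0 0 0 255")

```text
time_s: 14.93
position: [0.4292, 0.0648, 0.2098]
tool_rot: [[-0.008, 1.0, -0.0], [1.0, 0.008, -0.001], [-0.001, -0.0, -1.0]]
ft_force: [0.1, -0.0, -3.6]
grip_width: 0.0079
gripper_force: 99.2
```

```bash
python3 t.py
```

```text
[-0.0564  0.0018 -0.0061] [0.0217 0.0216 0.0095] [ 0.2531 -0.3156 -4.1519] [0.4293 0.0648 0.2098] 0.007782403971758077 15.3333
[[-0.0077  1.     -0.0001]
 [ 1.      0.0077 -0.0002]
 [-0.0002 -0.0001 -1.    ]]
```

Middle case: the moment flips by −0.097 N m with the right sign (left case showed none), so it rattles. Taking it to the pad.

Call:
jog_arm(plan="0 0 0 -1.5 0 0 255;0 0 0 -3 0 0 255;0 0 0 -3.2 0 0 255;0 0 0 -3.2 0 0 255;0 0 0 -3.2 0 0 255;0 0 0 -3.2 0 0 255;0 0 0 -3.2 0 0 255;0 0 0 -3.2 0 0 255;0 0 0 -3.2 0 0 255;0 0 0 -3.2 0 0 255")

```text
time_s: 16.17
position: [0.4313, -0.238, 0.2098]
tool_rot: [[-0.007, 1.0, -0.0], [1.0, 0.007, -0.0], [-0.0, -0.0, -1.0]]
ft_force: [-0.0, -0.2, -4.5]
grip_width: 0.0082
gripper_force: 99.2
```

Call:
jog_arm(plan="0 0 0 -3 0.8 0 255;0 0 0 -3 0.8 0 255;0 0 0 -3 0.8 0 255;0 0 0 -2.5 0.8 0 255;0 0 0 -2 0.8 0 255;0 0 0 -1 0.8 0 255;0 0 0 0 0.3 0 255;0 0 0 0 0 0 255;0 0 0 0 0 0 255;0 0 0 0 0 0 255")

```text
time_s: 17.0
position: [0.4834, -0.3801, 0.21]
tool_rot: [[-0.008, 1.0, -0.0], [1.0, 0.008, 0.0], [0.0, -0.0, -1.0]]
ft_force: [1.0, -0.8, -4.2]
grip_width: 0.008
gripper_force: 99.2
```

```bash
python3 t.py; python3 - <<'E'
from h import *
im=cam('scene'); a=im['pixels']
b=cam('top')['pixels']
cv2.imwrite('pics/end.png',cv2.resize(np.vstack([a,b])[:,:,::-1],(400,600)))
for n in('scene','top'):
    P=cloud(cam(n))
    for r in models.outline_of(n,'case_a'): print(n,r['confidence'],np.median(P[r['region']],0))
E
```

```text
[ 0.011   0.0197 -0.0104] [0.016  0.0267 0.0179] [ 0.0549  1.137  -3.8102] [ 0.4835 -0.3809  0.2099] 0.008253932942768116 17.4
[[-0.0073  1.      0.    ]
 [ 1.      0.0073 -0.    ]
 [-0.      0.     -1.    ]]
scene 0.83 [ 0.48963231 -0.36073285  0.16985825]
scene 0.67 [0.43451316 0.22758489 0.04237489]
scene 0.64 [ 0.54530254 -0.08617789  0.0720887 ]
top 0.76 [ 0.5410741  -0.04798889  0.07752068]
top 0.71 [ 0.48308655 -0.32390585  0.1723887 ]
top 0.67 [0.42575516 0.2193606  0.04430898]
```

View pics/end.png

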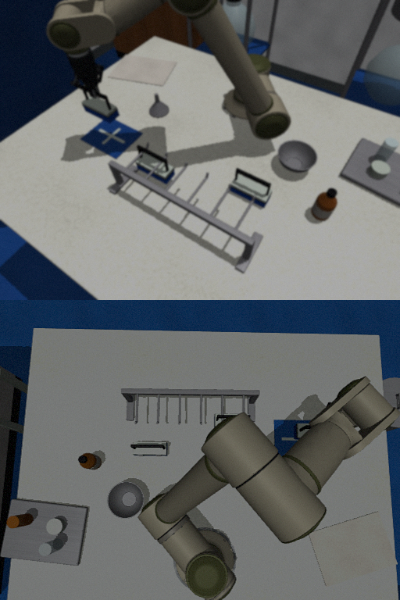

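The held case is level over the pad, the left case stands upright on the bench, and the right one still hangs on its hook. The moment has shifted again after the lengthwise move, as a loose ball would cause.

```bash
python3 -c "
from rig import job
print(job.close_job())"
```

```text
the job is handed in; nothing more can be done
None
```

The middle case rattles, and I handed the job in with it held level over the middle of the blue pad, its underside about 130 mm up; the left case tested quiet and stands upright on the bench, and I left the right case on its hook unshaken because the middle one was already clear. The hand-in returned no verdict.

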